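# Seat a plaster blank in the corner of the trimming jig

## Robot

A 6-joint arm with a two-finger parallel gripper is mounted at the origin on a cart in front of the work surface, level with it; the furniture and walls round the work are solid. World frame = base frame: x ahead of the robot, y to its left, z up, the work surface at z = 0. Lengths are in mm, angles in rad, forces in N, time in s.
With the tool pointing down it reaches from about 350 to 975 mm from the base axis. Payload 7.1 kg.
Tool frame: the origin (TCP) lies between the finger pads; the fingertips stand 19 mm ahead of it and the grasp point (between the pads) is the TCP (ctrl.tcp_to_tips is the distance from the TCP to the fingertips, in mm); z points along the fingers, y is the line along which they close (so a half turn about z gives the same grasp; the last joint's range is limited). The gripper opens to 88 mm and grips with 3 to 60 N. Pads are 20 mm wide; open, the fingers measure 115 mm over their backs; the gripper's body (75 mm by 178 mm) begins 61 mm behind the grasp point.
Start: joints at [-1.202, 0.423, 1.63, -0, 1.089, -0.019], TCP at [236.361, -578.566, 241.675] pointing down, gripper open.
Joint ranges: [-3, 3], [-0.9, 2.11], [0.09, 2.58], [-1.31, 4.45], [0.11, 2.69], [-2.54, 2.54]. Speed limits (rad/s): [2.39, 2.39, 3.01, 3.14, 3.14, 3.14].

## Interface

Orientations are given as a rotation vector (axis times angle).
In Python, from workcell import status, optics, ctrl gives the robot as it stands. The module is installed in compiled form; this text tells all that it offers.
- The arm moves only by the shell command python3 -m inch 'ROWS'. ROWS is JSON, a list that holds one entry, the list of rows, each a list of 7 numbers: the shift along the tool's x, y, z in mm, then the turn, a rotation vector about the tool's x, y, z in rad, then the opening in per cent of the stroke, from 0 (shut) to 100 (fully open). A call has 1 to 20 rows; each row is the pose to reach, as a shift and turn from the pose commanded when the call began, along the tool's axes at that moment; what a row does not reach only later rows make up. A row lasts 1/10 s, in which the tool goes at most 50 mm and 8.59 degrees, less where a joint would pass 70% of its speed; a pose out of reach is approached as far as the arm can. A call with a gripper value outside its range is refused whole. The fingers move at their own pace and stop on an object; the grip force is fixed at half the most. Time passes only in rows, so rows that repeat a pose let the fingers close. It gives the time, the measured TCP pose, the force, the opening and the grip force at its end, in the units of the state.
- status.get_obs(): the state, without advancing time (a new reading comes with each control period).
- optics.get_image(name): name is "side" or "top" or "wrist"; returns a dict with "frame" (420x560x3 uint8, red, green, blue), "fx", "fy", "cx", "cy" (pixels), "rvec" (rotation vector, rad) and "tvec" (3), from world to camera coordinates, as OpenCV has them; the wrist camera has in their place "hand_eye" (4x4, takes a point from camera to tool coordinates, whose origin is the TCP and whose axes are the flange's). Camera axes: x right, y down, z forward; pixel columns grow to the right and rows downward; lengths in mm; the calibration is good to about 2 mm. A picture is of the moment at which its call begins: read the wrist's pose just before it. There is no depth.
- ctrl.close_job(): hands the job in; it is judged then, once.
The state is a dict: "t": time; "qpos": joint angles; "qvel": joint speeds; "joint_torque": joint torques, N m; "ee_pos": TCP position; "orientation": TCP orientation; "ft_force": force on the tool from outside, world axes, zero at the start; "moment": the same for the moment, N m; "width": finger opening in mm; "grasp_force": force on a finger pad.
Only numpy, scipy, OpenCV 4.12 (cv2) and the standard library are available. Lean on these libraries where they do the work, as an engineer would, in place of code of your own. Each camera call takes 0.05 s, during which the arm holds its last target. There are 200 camera calls.

## Task

The square plaster blank lies loose on the dark wooden jig board. Without gripping or lifting it, push it with the fingertips up against the long metal rail, then slide it along the rail, keeping it against the rail all the way, into the black corner pocket until it sits fully home, touching both the rail and the end stop. Leave the other things where they are and finish with the hand clear.

Things in the scene. Friction and masses are not known exactly. Their poses are not given: they have to be found in the camera images.
- jig: Jig board fixed to the bench (it cannot move): dark wooden base 178 x 310 mm, 8 mm thick. Origin on the bench surface, z up; the board reaches x = -100 to +78 mm and y = -155 to +155 mm in its own frame. The rail runs along its +x edge (the far side from the robot), parallel to y; the corner pocket is at the +y end (left).
- rail (a point): On the inner face of the straight aluminium rail, at the board's surface: x = +60, y = 0 in the jig's frame, axes as the jig's. The rail is parallel to the jig's y axis from y = -153 to +144 mm, 14 mm wide, and rises 14 mm above the board.
- stop (a point): On the inner face of the black end stop, at the board's surface: x = +36, y = +130 mm in the jig's frame, axes as the jig's. The stop crosses the rail's +y end at a right angle, 14 mm thick, 14 mm above the board. Rail, stop and guide form the corner pocket: 51 mm wide, 36 mm deep, open towards -y and above.
- guide (a point): On the inner face of the black guide, at the pocket's mouth, at the board's surface: x = +9, y = +94 mm in the jig's frame. From here the guide runs parallel to the rail up to the end stop, 10 mm thick, 10 mm high. Towards -y a flared lead-in of the same height widens the mouth away from the rail, its tip at about x = -10, y = +71 mm.
- home (a point): Where the underside centre of the square blank lies when it is fully home: x = +36, y = +106 mm in the jig's frame, on the board's surface (8 mm above the bench). Axes as the jig's.
- blank: Square cast plaster blank, off-white, 48 x 48 mm, 20 mm high, slightly tapered, with well rounded corners and slightly bulging sides (it can rest a few degrees askew against the rail), about 60 g, loose on the board at the end away from the pocket, clear of the rail. Origin: centre of its underside; x and y along its sides. Against the rail its centre is 24 mm from the rail's face; home, its rear 12 mm stick out of the pocket.
- oblong_blank: Another off-white plaster blank, oblong, 30 x 60 x 14 mm, loose on the board's near edge at the pocket end, 40 mm or more outside the guide; to be left alone. Origin: centre of its underside, long side along its y.
- wood_rib: Kidney-shaped wooden rib, 52 x 100 x 9 mm, lying on the bench to the right; to be left alone. Origin: centre of its underside.
- marker: White marker with a red cap, 17 x 135 x 16 mm, on the bench at the left, nearer the robot; to be left alone. Origin: centre of its underside.
- small_cup: Small white cup with pink inside, 79 mm wide, 63 mm high, on the bench at the right; to be left alone. Origin: centre of its underside.
- loop_tool: Wooden-handled loop tool, 19 x 169 x 9 mm, on the bench at the left; to be left alone. Origin: centre of its underside.
There are look-alikes about, which are no part of the job. What is meant by the blank is not blue, and is the larger of those in its own colour.

How it is judged:
By the outcome, as a careful person would: the job done as asked, in the order asked, and still so for the second after the job is handed in, with the robot touching nothing.
It also fails if it takes over 56 s, if anything falls off the work surface, if the arm or the gripper's body presses on something with over 40 N, if the wrist force passes 120 N, or if a joint passes its speed limit or range.

## Working session

There is one attempt and no reset: what is moved stays moved. The work goes in short steps, Python scripts to look and compute and a shell command to move; the robot and the scene stay as the last step left them, time stands still between calls to the robot, and variables do not carry over. Pictures are saved under pics/ and viewed, at most 10 in all, crops included, and the job is handed in when it is done.

```bash
mkdir -p pics
cat > h.py <<'E'
import numpy as np,cv2
from workcell import status,optics,ctrl
from scipy.spatial.transform import Rotation as R
def grab(n,save=None):
    o=status.get_obs(); d=optics.get_image(n)
    if save: cv2.imwrite('pics/'+save,d['frame'][:,:,::-1])
    if n=='wrist':
        T=np.eye(4);T[:3,:3]=R.from_rotvec(o['orientation']).as_matrix();T[:3,3]=o['ee_pos']
        T=T@np.array(d['hand_eye']); d['Rcw'],d['C']=T[:3,:3],T[:3,3]
    else:
        M=R.from_rotvec(d['rvec']).as_matrix(); d['Rcw']=M.T; d['C']=-M.T@np.array(d['tvec'])
    return d
def ray(d,uv,z):
    uv=np.atleast_2d(uv).astype(float)
    v=np.c_[(uv[:,0]-d['cx'])/d['fx'],(uv[:,1]-d['cy'])/d['fy'],np.ones(len(uv))]@d['Rcw'].T
    return d['C']+v*((z-d['C'][2])/v[:,2])[:,None]
def proj(d,P):
    c=(np.atleast_2d(P)-d['C'])@d['Rcw']
    return np.c_[c[:,0]/c[:,2]*d['fx']+d['cx'],c[:,1]/c[:,2]*d['fy']+d['cy']]
E
python3 - <<'E'
from h import *
import json
o=status.get_obs();print({k:np.round(v,3).tolist() for k,v in o.items()},ctrl.tcp_to_tips)
for n in('top','side'):
    d=grab(n,n+'.png');print(n,d['C'].round(),d['Rcw'].round(2).tolist(),d['fx'])
E
```

```text
{'t': 0.0, 'qpos': [-1.202, 0.424, 1.631, -0.0, 1.089, -0.019], 'qvel': [0.001, -0.001, 0.002, -0.002, -0.001, 0.001], 'joint_torque': [-0.001, -54.463, -27.367, 0.064, 0.023, -0.0], 'ee_pos': [236.162, -578.102, 240.897], 'orientation': [-3.081, -0.605, 0.0], 'ft_force': [-0.123, -0.326, 0.175], 'moment': [-0.009, -0.014, -0.004], 'grasp_force': 0.0, 'width': 87.89} 19.0
top [ 410.  -23. 1744.] [[-0.03, -1.0, 0.05], [-1.0, 0.03, 0.01], [-0.01, -0.05, -1.0]] 528.3218390206844
side [196. 787. 603.] [[-0.95, -0.18, 0.26], [-0.32, 0.53, -0.79], [0.0, -0.83, -0.56]] 381.6651430804383
```

View pics/top.png

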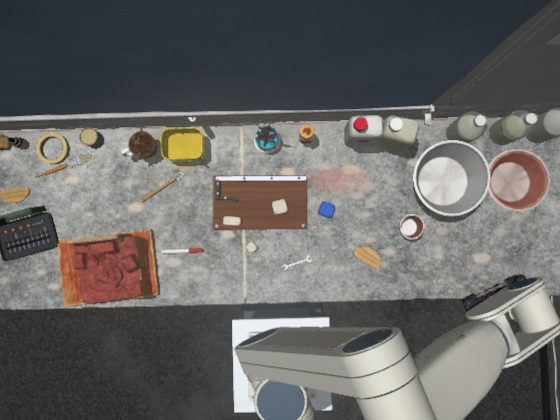

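View pics/side.png

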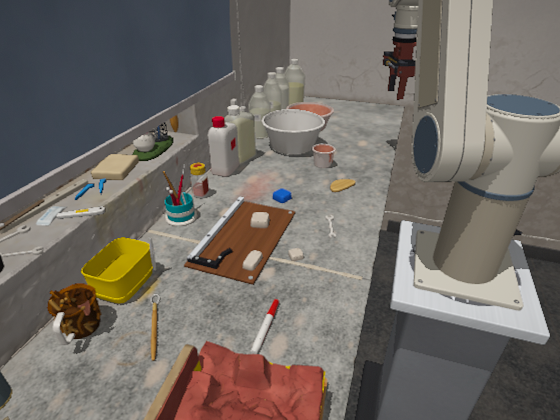

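The top view shows the board at about (213–308, 176–229), with the rail along its upper edge and the pocket at the left near (222,190). The blank is at (279,207), the oblong at (231,220), and a small decoy off the board at (251,247). The side view agrees. I'll measure these positions next.

Run:
```python
from h import *
d=grab('top');f=d['frame'];hsv=cv2.cvtColor(f,cv2.COLOR_RGB2HSV)
roi=np.zeros(f.shape[:2],np.uint8);roi[170:240,205:315]=255
m=cv2.inRange(hsv,(0,70,30),(20,255,150))&roi
m=cv2.morphologyEx(m,cv2.MORPH_OPEN,np.ones((3,3)))
c=max(cv2.findContours(m,0,2)[0],key=cv2.contourArea)
r=cv2.minAreaRect(c);print('board px',r);print(ray(d,cv2.boxPoints(r),8).round(1).tolist())
m=cv2.inRange(hsv,(0,10,150),(40,120,255))&roi
for c in cv2.findContours(m,0,2)[0]:
    if cv2.contourArea(c)>20:
        r=cv2.minAreaRect(c);print(r,ray(d,r[0],20).round(1),ray(d,cv2.boxPoints(r),28).round(0).tolist())
# side-view check of blank height
s=grab('side');hs=cv2.cvtColor(s['frame'],cv2.COLOR_RGB2HSV)
p=proj(s,[[0,0,0]])
```

```text
board px ((259.5, 204.49998474121094), (92.99998474121094, 46.99999237060547), -0.0)
[[450.1, 210.3, 8.0], [605.3, 207.1, 8.0], [596.7, -99.9, 8.0], [441.8, -95.3, 8.0]]
((243.5, 234.5), (9.0, 3.0), 90.0) [[425.9 109.5  20. ]] [[441.0, 113.0, 28.0], [440.0, 104.0, 28.0], [411.0, 104.0, 28.0], [411.0, 114.0, 28.0]]
((226.5, 234.5), (9.0, 15.0), 90.0) [[427.4 165.   20. ]] [[443.0, 188.0, 28.0], [441.0, 139.0, 28.0], [412.0, 140.0, 28.0], [413.0, 189.0, 28.0]]
((231.0, 220.0), (8.0, 16.0), 90.0) [[474.3 149.3  20. ]] [[488.0, 174.0, 28.0], [486.0, 122.0, 28.0], [460.0, 123.0, 28.0], [462.0, 175.0, 28.0]]
((279.0588684082031, 206.2353057861328), (13.581995010375977, 13.581995010375977), 75.96376037597656) [[515.1  -8.9  20. ]] [[531.0, 17.0, 28.0], [541.0, -26.0, 28.0], [498.0, -35.0, 28.0], [488.0, 8.0, 28.0]]
((309.0, 181.5), (23.0, 10.0), 90.0) [[ 593.5 -109.1   20. ]] [[631.0, -94.0, 28.0], [630.0, -126.0, 28.0], [555.0, -124.0, 28.0], [555.0, -91.0, 28.0]]
((287.0, 172.5), (5.0, 18.0), 90.0) [[625.1 -37.9  20. ]] [[633.0, -9.0, 28.0], [631.0, -67.0, 28.0], [615.0, -67.0, 28.0], [617.0, -8.0, 28.0]]
```

```bash
cat >> h.py <<'E'
def go(target,yaw):
    "shift/turn in tool axes to reach target with tool x at world angle yaw (tool down)"
    o=status.get_obs();r=R.from_rotvec(o['orientation'])
    x=np.array([np.cos(yaw),np.sin(yaw),0]);z=np.array([0,0,-1.]);g=np.c_[x,np.cross(z,x),z]
    print('t',o['t'],'pos',o['ee_pos'].round(1) if hasattr(o['ee_pos'],'round') else o['ee_pos'],
      'shift',r.inv().apply(np.array(target)-o['ee_pos']).round(1),'turn',(r.inv()*R.from_matrix(g)).as_rotvec().round(3))
E
python3 - <<'E'
from h import *
o=status.get_obs();print(R.from_rotvec(o['orientation']).as_matrix().round(2))
d=grab('wrist');print(np.array(d['hand_eye']).round(2),d['fx'])
for y in(-np.pi/2,np.pi/2,0): go([470,30,300],y)
E
```

```text
[[ 0.93  0.38 -0.  ]
 [ 0.38 -0.93  0.  ]
 [ 0.   -0.   -1.  ]]
[[-0.0000e+00 -9.7000e-01 -2.6000e-01  6.9220e+01]
 [ 1.0000e+00 -0.0000e+00  0.0000e+00  8.0000e-02]
 [-0.0000e+00 -2.6000e-01  9.7000e-01 -1.4376e+02]
 [ 0.0000e+00  0.0000e+00  0.0000e+00  1.0000e+00]] 344.98328352888774
t 0.25 pos [ 236.3 -578.4  241.3] shift [ 446.4 -474.8  -58.3] turn [-0.000e+00  1.000e-03  1.959e+00]
t 0.25 pos [ 236.3 -578.4  241.3] shift [ 446.4 -474.8  -58.3] turn [-1.000e-03 -0.000e+00 -1.183e+00]
t 0.25 pos [ 236.3 -578.4  241.3] shift [ 446.4 -474.8  -58.3] turn [-0.001  0.     0.388]
```

```bash
python3 -m inch '[[[446,-475,-58,0,0,-1.183,0],[446,-475,-58,0,0,-1.183,0],[446,-475,-58,0,0,-1.183,0],[446,-475,-58,0,0,-1.183,0],[446,-475,-58,0,0,-1.183,0],[446,-475,-58,0,0,-1.183,0],[446,-475,-58,0,0,-1.183,0],[446,-475,-58,0,0,-1.183,0],[446,-475,-58,0,0,-1.183,0],[446,-475,-58,0,0,-1.183,0],[446,-475,-58,0,0,-1.183,0],[446,-475,-58,0,0,-1.183,0],[446,-475,-58,0,0,-1.183,0],[446,-475,-58,0,0,-1.183,0],[446,-475,-58,0,0,-1.183,0],[446,-475,-58,0,0,-1.183,0],[446,-475,-58,0,0,-1.183,0],[446,-475,-58,0,0,-1.183,0],[446,-475,-58,0,0,-1.183,0],[446,-475,-58,0,0,-1.183,0]]]'
python3 - <<'E'
from h import *
d=grab('wrist','w1.png');go([470,30,300],np.pi/2)
E
```

```text
t: 2.25
ee_pos: [469.5, 29.2, 299.7]
orientation: [2.223, 2.22, -0.0]
ft_force: [-0.4, 0.3, -0.4]
width: 0.5
grasp_force: 0.0
t 2.3 pos [469.6  29.4 299.7] shift [ 0.7  0.4 -0.3] turn [ 0.    -0.    -0.001]
```

View pics/w1.png

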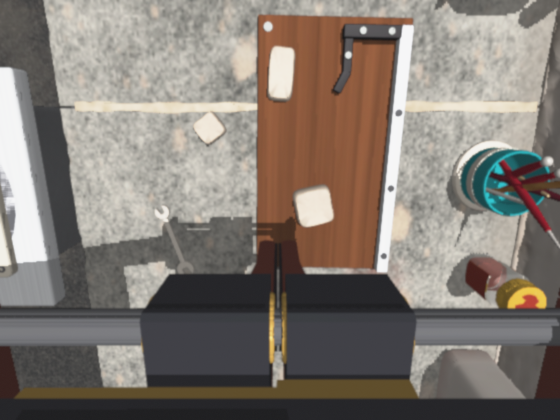

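Wrist view: blank at (314,206), rail inner edge from about (400,40) to (375,268), stop at rows 25–38, guide tip near (338,90), oblong at (282,73).

```bash
cat >> h.py <<'E'
def look(d,rows=range(60,260,8)):
    f=d['frame'];hsv=cv2.cvtColor(f,cv2.COLOR_RGB2HSV)
    wood=cv2.inRange(hsv,(0,90,20),(18,255,170))
    pts=[]
    for v in rows:  # rail: first non-wood bright low-sat pixel run to right of the wood
        s=(hsv[v,:,1]<50)&(hsv[v,:,2]>170); s[:345]=0
        i=[k for k in np.flatnonzero(s) if s[k:k+6].all()]
        if i: pts.append((i[0],v))
    P=ray(d,pts,22)[:,:2]; vx,vy,x0,y0=cv2.fitLine(P.astype(np.float32),cv2.DIST_HUBER,0,.01,.01).ravel()
    if vy<0: vx,vy=-vx,-vy
    print('rail: x at y=0 %.1f, at y=150 %.1f, yaw %.4f'%(x0-y0*vx/vy,x0+(150-y0)*vx/vy,-vx/vy))
    m=cv2.inRange(hsv,(0,8,165),(35,110,255)); m[:,340:]*=0 if False else 1
    m=cv2.morphologyEx(m,cv2.MORPH_OPEN,np.ones((3,3)))
    for c in cv2.findContours(m,0,2)[0]:
        a=cv2.contourArea(c)
        if 700<a<4500:
            r=cv2.minAreaRect(c);M=cv2.moments(c)
            b=ray(d,cv2.boxPoints(r),28)[:,:2]
            print('obj',int(a),np.round(r[0]),'at z28',ray(d,r[0],28)[0,:2].round(1),'sides',[np.linalg.norm(b[i]-b[i-1]).round(1) for i in(1,2)],'ang',np.degrees(np.arctan2(*(b[1]-b[0])[::-1])).round(1))
E
python3 - <<'E'
from h import *
d=grab('wrist');look(d)
print('stop lower edge z22',ray(d,[[372,38],[390,39]],22).round(1)[:,:2].tolist(),'base z8',ray(d,[[372,40]],8).round(1).tolist())
print('guide tip',ray(d,[[337,92]],18).round(1))
print('corners',ray(d,[[258,16],[258,268]],8).round(1).tolist())
E
```

```text
rail: x at y=0 602.0, at y=150 605.3, yaw -0.0219
obj 1424 [122. 366.] at z28 [ 247.8 -239. ] sides [np.float64(65.4), np.float64(66.8)] ang -0.1
obj 1214 [151. 284.] at z28 [ 302.2 -111.7] sides [np.float64(65.2), np.float64(60.8)] ang 9.4
obj 1165 [314. 207.] at z28 [514.6  -7.2] sides [np.float64(43.6), np.float64(46.8)] ang 11.5
obj 1157 [281.  72.] at z28 [472.9 149.6] sides [np.float64(55.0), np.float64(27.5)] ang 85.7
obj 752 [315.   8.] at z28 [509.8 214.7] sides [np.float64(83.7), np.float64(14.5)] ang -0.1
stop lower edge z22 [[574.8, 185.8], [594.9, 184.7]] base z8 [[578.4, 186.6, 8.0]]
guide tip [[538.8 129.   18. ]]
corners [[447.2, 211.8, 8.0], [442.2, -98.2, 8.0]]
```

```bash
python3 -m inch '[[[-38,-14,30,0,0,0,0],[-38,-14,80,0,0,0,0],[-38,-14,130,0,0,0,0],[-38,-14,180,0,0,0,0],[-38,-14,225,0,0,0,0],[-38,-14,255,0,0,0,0],[-38,-14,266,0,0,0,0],[-38,-14,266,0,0,0,0]]]'
python3 - <<'E'
from h import *
w=grab('wrist','w2.png');print(status.get_obs()['ee_pos'],status.get_obs()['ft_force'])
s=grab('side','s2.png')
hs=cv2.cvtColor(s['frame'],cv2.COLOR_RGB2HSV)
# height of blank top: side pixel of its top face centre vs plan position
p=proj(s,[[514.5,-7.5,z] for z in(8,18,28)]);print(p.round(1).tolist())
m=cv2.inRange(hs,(0,8,150),(35,110,255));roi=m*0;x,y=p[1].astype(int);roi[y-20:y+20,x-20:x+20]=255
c=max(cv2.findContours(m&roi,0,2)[0],key=cv2.contourArea);print(cv2.boundingRect(c),cv2.minAreaRect(c))
E
```

```text
t: 3.15
ee_pos: [454.9, -8.2, 32.7]
orientation: [-2.22, -2.22, 0.003]
ft_force: [0.3, -0.6, 0.3]
width: 0.5
grasp_force: 0.0
[455.78858148  -8.19860418  33.83673596] [0.20746126 1.01804321 0.89297767]
[[259.1, 222.2], [259.0, 219.2], [258.9, 216.1]]
(251, 212, 16, 14) ((258.6758728027344, 218.38967895507812), (15.363415718078613, 12.456822395324707), 4.763641834259033)
```

View pics/w2.png

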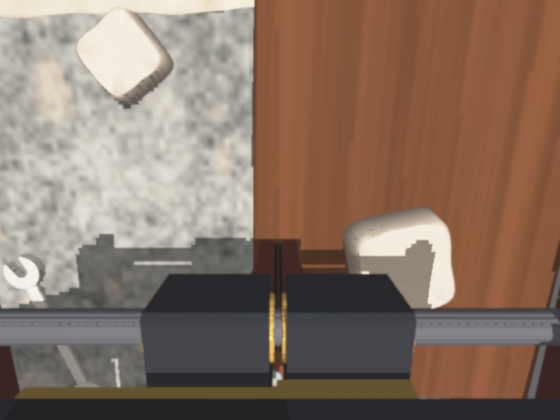

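Wrist view at low height: the fingers are left of the blank, which spans about (345–455, 208–308). The side view fits a blank 20 mm high on an 8 mm board. Now I'll push it towards the rail.

```bash
python3 -m inch '[[[0,8,0,0,0,0,0],[0,12,0,0,0,0,0],[0,16,0,0,0,0,0],[0,20,0,0,0,0,0],[0,24,0,0,0,0,0],[0,28,0,0,0,0,0],[0,32,0,0,0,0,0],[0,36,0,0,0,0,0],[0,40,0,0,0,0,0],[0,44,0,0,0,0,0],[0,48,0,0,0,0,0],[0,52,0,0,0,0,0],[0,56,0,0,0,0,0],[0,60,0,0,0,0,0],[0,64,0,0,0,0,0],[0,67,0,0,0,0,0],[0,67,0,0,0,0,0]]]'
python3 - <<'E'
from h import *
o=status.get_obs();print(o['ee_pos'],o['ft_force'])
w=grab('wrist','w3.png')
d=grab('top');f=d['frame'];c=f[165:240,205:320];cv2.imwrite('pics/t3.png',cv2.resize(np.vstack([c]),None,fx=5,fy=5,interpolation=cv2.INTER_CUBIC)[:,:,::-1])
a=cv2.imread('pics/t3.png');b=cv2.imread('pics/w3.png');b=cv2.resize(b,None,fx=.4,fy=.4);p=np.zeros((600,575,3),np.uint8);p[:375]=a;p[375:375+168,:224]=b;cv2.imwrite('pics/c3.png',p)
E
```

```text
t: 4.95
ee_pos: [523.3, -8.2, 33.7]
orientation: [2.221, 2.221, 0.001]
ft_force: [-0.3, -0.2, -0.1]
width: 0.4
grasp_force: 0.0
[523.26001568  -8.18092938  33.73586912] [-0.27314948 -0.17621404 -0.0887786 ]
```

View pics/w3.png

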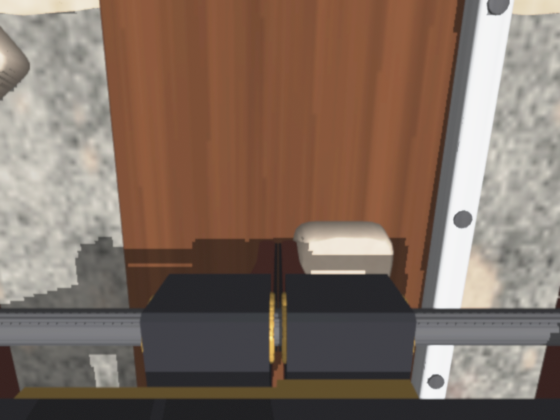

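The blank is now nearly square, spanning columns 297–391. The rail's inner edge, about column 430, is still beyond it.

```bash
python3 - <<'E'
from h import *
d=grab('wrist')
print(ray(d,[[300,255],[390,255]],26).round(1).tolist());look(d,range(30,260,8))
E
python3 -m inch '[[[0,3,0,0,0,0,0],[0,6,0,0,0,0,0],[0,9,0,0,0,0,0],[0,11,0,0,0,0,0],[0,13,0,0,0,0,0],[0,14,0,0,0,0,0],[0,14,0,0,0,0,0]]]'
```

```text
[[533.1, -0.9, 26.0], [575.3, -0.9, 26.0]]
rail: x at y=0 602.1, at y=150 605.6, yaw -0.0233
obj 1151 [518. 372.] at z28 [645.  -63.8] sides [np.float64(26.5), np.float64(31.3)] ang 0.0
obj 1879 [482. 372.] at z28 [627.1 -63.8] sides [np.float64(33.5), np.float64(31.2)] ang 0.0
obj 954 [541. 290.] at z28 [648.2 -17.7] sides [np.float64(22.8), np.float64(19.8)] ang 66.3
obj 1974 [350. 242.] at z28 [555.5   6.1] sides [np.float64(39.6), np.float64(12.2)] ang -0.0
obj 2792 [534.  38.] at z28 [624.   91.7] sides [np.float64(19.3), np.float64(28.5)] ang -0.1
t: 5.8
ee_pos: [536.8, -8.2, 33.7]
orientation: [2.221, 2.221, 0.0]
ft_force: [-0.2, 0.1, 0.4]
width: 0.1
grasp_force: 0.0
```

```bash
python3 -m inch '[[[0,2,0,0,0,0,0],[0,4,0,0,0,0,0],[0,5,0,0,0,0,0],[0,6,0,0,0,0,0],[0,6.5,0,0,0,0,0],[0,7,0,0,0,0,0],[0,7,0,0,0,0,0]]]'
python3 -m inch '[[[0,0.5,0,0,0,0,0],[0,1,0,0,0,0,0],[0,1,0,0,0,0,0]]]'
python3 -m inch '[[[0,0.5,0,0,0,0,0],[0,1,0,0,0,0,0],[0,1,0,0,0,0,0]]]'
python3 - <<'E'
from h import *
d=grab('wrist','w4.png');f=d['frame']
c=f[180:300,280:480];cv2.imwrite('pics/w4c.png',cv2.resize(c,None,fx=4,fy=4)[:,:,::-1])
E
```

```text
t: 6.5
ee_pos: [543.7, -8.2, 33.7]
orientation: [2.221, 2.221, 0.0]
ft_force: [-0.3, -0.5, 0.5]
width: 0.5
grasp_force: 0.2
t: 6.8
ee_pos: [544.7, -8.2, 33.7]
orientation: [2.221, 2.221, 0.0]
ft_force: [-1.5, 0.3, -0.2]
width: 0.4
grasp_force: 0.2
t: 7.1
ee_pos: [545.8, -8.2, 33.7]
orientation: [2.221, 2.221, 0.0]
ft_force: [-0.0, -0.2, 0.6]
width: 0.3
grasp_force: 0.2
```

View pics/w4c.png

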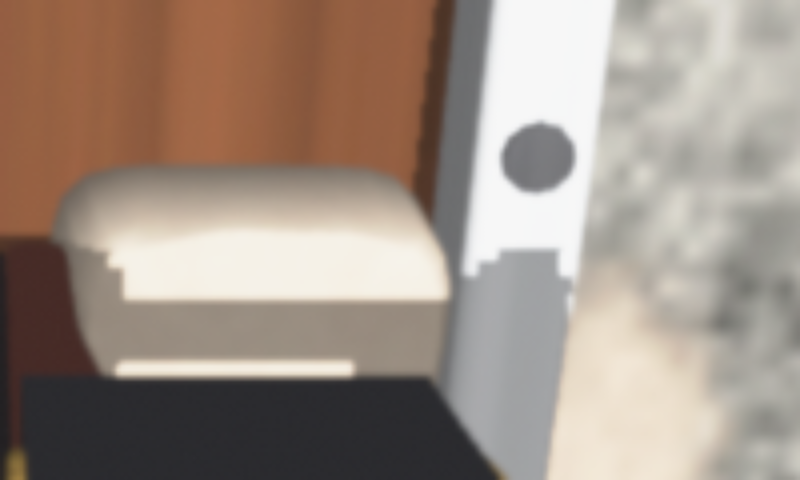

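The blank's right side, at about column 392, is almost against the rail's grey inner face. I'll creep on until there is a steady force.

```bash
for i in 1; do python3 -m inch '[[[0,0.5,0,0,0,0,0],[0,1,0,0,0,0,0],[0,1,0,0,0,0,0]]]'; done
python3 -m inch '[[[0,0.5,0,0,0,0,0],[0,1,0,0,0,0,0],[0,1,0,0,0,0,0]]]'
python3 -m inch '[[[0,0.5,0,0,0,0,0],[0,1,0,0,0,0,0],[0,1,0,0,0,0,0]]]'
```

```text
t: 7.45
ee_pos: [546.6, -8.2, 33.7]
orientation: [-2.221, -2.221, 0.0]
ft_force: [-0.3, -0.2, 1.0]
width: 0.6
grasp_force: 0.6
t: 7.75
ee_pos: [546.7, -8.2, 33.6]
orientation: [-2.221, -2.22, 0.002]
ft_force: [-5.6, 0.3, 3.9]
width: 0.4
grasp_force: 2.9
t: 8.05
ee_pos: [546.9, -8.1, 33.6]
orientation: [-2.22, -2.22, 0.004]
ft_force: [-8.2, 0.4, 7.3]
width: 0.2
grasp_force: 4.5
```

Contact with the rail is confirmed: about 8 N, with the TCP stalled at 546.7. Next I'll back off, hop over and come down behind the blank.

```bash
python3 -m inch '[[[0,-3,0,0,0,0,0],[0,-12,0,0,0,0,0],[0,-14,-30,0,0,0,0],[-20,-14,-60,0,0,0.02,0],[-50,10,-60,0,0,0.02,0],[-57,31,-60,0,0,0.02,0],[-57,31,-60,0,0,0.02,0],[-57,31,-60,0,0,0.02,0]]]'
python3 - <<'E'
from h import *
d=grab('wrist','w5.png');print(status.get_obs()['ee_pos']);look(d,range(30,260,8))
E
```

```text
t: 8.85
ee_pos: [579.0, -65.1, 93.3]
orientation: [-2.244, -2.198, 0.0]
ft_force: [-0.4, -0.3, -0.4]
width: 1.0
grasp_force: 0.0
[578.30623069 -64.7621764   93.11746372]
rail: x at y=0 621.9, at y=150 616.9, yaw 0.0331
```

View pics/w5.png

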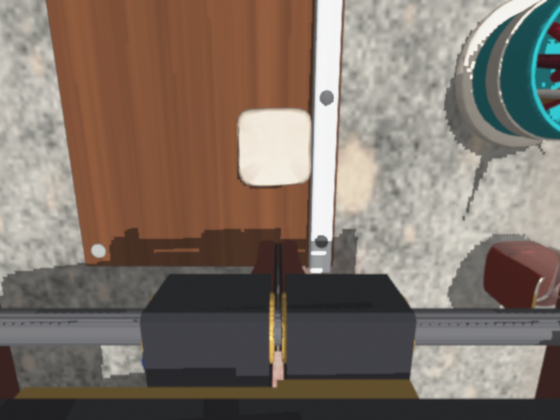

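Run:
```python
from h import *
d=grab('wrist')
print('rail',ray(d,[[317,20],[314,120],[310,215]],22)[:,:2].round(1).tolist())
print('blank L,R,top,bot',ray(d,[[238,145],[311,145],[275,109],[275,186]],26)[:,:2].round(1).tolist())
go([580,-64,33],np.pi/2-.0)
```

```text
rail [[602.7, 57.7], [601.3, 3.4], [599.1, -56.0]]
blank L,R,top,bot [[555.3, -10.3], [599.2, -11.2], [578.0, 10.1], [577.0, -35.8]]
t 8.95 pos [578.1 -64.6  93.1] shift [ 0.6  2.  60.1] turn [-0.002 -0.    -0.02 ]
```

The blank is against the rail (columns 238–311, rail edge about 313) with its rear edge at y≈-36. I'll go down and push along the rail with a slight bias towards it.

```bash
python3 -m inch '[[[0,0,40,0,0,0,0],[0,0,60,0,0,0,0],[4,0,60,0,0,0,0],[10,0.2,60,0,0,0,0],[15,0.2,60,0,0,0,0],[18,0.3,60,0,0,0,0],[21,0.3,60,0,0,0,0],[24,0.3,60,0,0,0,0],[28,0.4,60,0,0,0,0],[32,0.5,60,0,0,0,0],[36,0.6,60,0,0,0,0],[40,0.7,60,0,0,0,0],[44,0.8,60,0,0,0,0],[48,0.9,60,0,0,0,0],[52,1,60,0,0,0,0],[56,1.1,60,0,0,0,0],[60,1.2,60,0,0,0,0],[64,1.3,60,0,0,0,0],[68,1.4,60,0,0,0,0],[70,1.5,60,0,0,0,0]]]'
python3 - <<'E'
from h import *
d=grab('wrist','w6.png');print(status.get_obs()['ee_pos'],status.get_obs()['ft_force']);look(d,range(30,220,8))
E
```

```text
t: 10.95
ee_pos: [582.4, 5.2, 33.6]
orientation: [-2.243, -2.199, 0.0]
ft_force: [-0.4, -1.7, 1.0]
width: 0.5
grasp_force: 0.6
[582.40582409   5.36274517  33.60273182] [ 0.24186759  0.37899898 -0.07563453]
rail: x at y=0 615.1, at y=150 610.7, yaw 0.0293
```

View pics/w6.png

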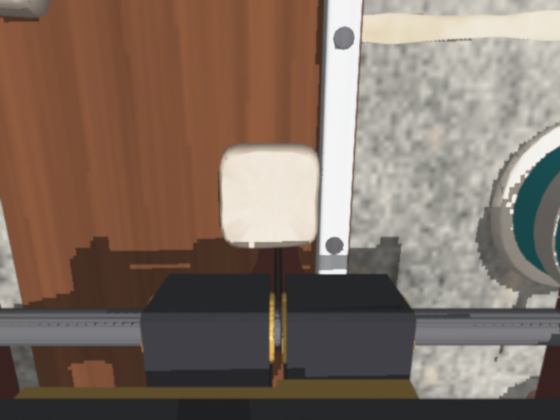

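The blank (219–320, 145–246) stays flush against the rail (edge about 321), with the finger about 4 mm rail-ward of its centre. I'll continue.

```bash
python3 -m inch '[[[5,0.1,0,0,0,0,0],[10,0.2,0,0,0,0,0],[15,0.3,0,0,0,0,0],[20,0.4,0,0,0,0,0],[25,0.5,0,0,0,0,0],[30,0.6,0,0,0,0,0],[35,0.7,0,0,0,0,0],[40,0.8,0,0,0,0,0],[45,0.9,0,0,0,0,0],[50,1,0,0,0,0,0],[55,1.1,0,0,0,0,0],[60,1.2,0,0,0,0,0],[65,1.3,0,0,0,0,0],[70,1.4,0,0,0,0,0],[74,1.5,0,0,0,0,0],[77,1.5,0,0,0,0,0],[80,1.6,0,0,0,0,0],[80,1.6,0,0,0,0,0]]]'
python3 - <<'E'
from h import *
d=grab('wrist','w7.png');print(status.get_obs()['ee_pos'],status.get_obs()['ft_force'])
E
```

```text
t: 12.8
ee_pos: [585.9, 85.1, 33.7]
orientation: [2.243, 2.199, 0.001]
ft_force: [0.7, -0.5, -0.7]
width: 0.1
grasp_force: 0.0
[585.91906876  84.97431633  33.73023535] [-0.0843709  -0.48714322 -1.01433024]
```

View pics/w7.png

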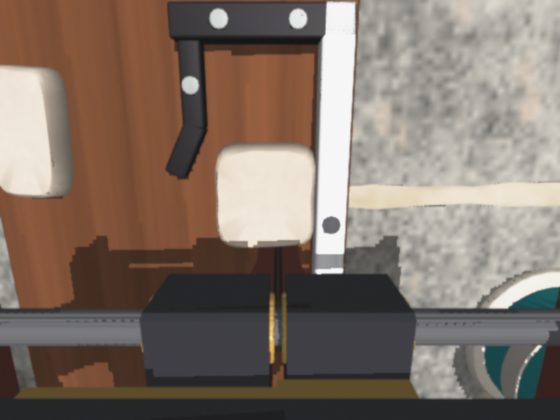

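The blank (216–315, 144–247) is flush with the rail and lined up with the pocket; the guide's inner face is at column 205 and the stop edge at row 40. I'll push in and creep the last part.

```bash
python3 -m inch '[[[4,0.1,0,0,0,0,0],[8,0.2,0,0,0,0,0],[12,0.3,0,0,0,0,0],[16,0.3,0,0,0,0,0],[20,0.4,0,0,0,0,0],[24,0.5,0,0,0,0,0],[28,0.5,0,0,0,0,0],[31,0.6,0,0,0,0,0],[34,0.6,0,0,0,0,0],[36,0.7,0,0,0,0,0],[36,0.7,0,0,0,0,0]]]'
python3 -m inch '[[[1,0,0,0,0,0,0],[2,0,0,0,0,0,0],[3,0,0,0,0,0,0],[3,0,0,0,0,0,0]]]'
python3 -m inch '[[[0.5,0,0,0,0,0,0],[1,0,0,0,0,0,0],[1.5,0,0,0,0,0,0],[1.5,0,0,0,0,0,0]]]'
python3 -m inch '[[[0.5,0,0,0,0,0,0],[1,0,0,0,0,0,0],[1.5,0,0,0,0,0,0],[1.5,0,0,0,0,0,0]]]'
```

```text
t: 13.95
ee_pos: [587.3, 121.0, 33.7]
orientation: [2.243, 2.199, 0.001]
ft_force: [0.6, 0.1, 0.4]
width: 0.5
grasp_force: 0.0
t: 14.35
ee_pos: [587.3, 123.8, 33.7]
orientation: [2.243, 2.199, 0.0]
ft_force: [-0.2, 0.7, 0.0]
width: -0.0
grasp_force: 0.0
t: 14.75
ee_pos: [587.2, 125.3, 33.7]
orientation: [-2.243, -2.199, -0.0]
ft_force: [0.1, -0.7, -0.2]
width: 0.6
grasp_force: 0.2
t: 15.15
ee_pos: [587.3, 126.8, 33.7]
orientation: [-2.243, -2.199, -0.0]
ft_force: [-0.4, -0.7, 0.8]
width: 0.5
grasp_force: 0.2
```

```bash
python3 -m inch '[[[0.5,0,0,0,0,0,0],[1,0,0,0,0,0,0],[1.5,0,0,0,0,0,0],[1.5,0,0,0,0,0,0]]]'
python3 -m inch '[[[0.5,0,0,0,0,0,0],[1,0,0,0,0,0,0],[1,0,0,0,0,0,0]]]'
python3 -m inch '[[[0.5,0,0,0,0,0,0],[1,0,0,0,0,0,0],[1,0,0,0,0,0,0]]]'
```

```text
t: 15.55
ee_pos: [587.3, 128.3, 33.7]
orientation: [-2.243, -2.199, -0.0]
ft_force: [-1.1, 0.3, -0.2]
width: 0.3
grasp_force: 0.2
t: 15.85
ee_pos: [587.2, 128.8, 33.6]
orientation: [2.243, 2.199, -0.001]
ft_force: [-0.2, -4.3, 1.0]
width: 0.5
grasp_force: 2.2
t: 16.15
ee_pos: [587.2, 129.0, 33.7]
orientation: [2.243, 2.199, -0.002]
ft_force: [0.6, -8.8, 1.9]
width: 0.4
grasp_force: 4.5
```

It has hit the stop: about 9 N, with the TCP stalled at y=129. I'll back off, rise and check.

```bash
python3 -m inch '[[[-2,0,0,0,0,0,0],[-8,0,0,0,0,0,0],[-20,0,0,0,0,0,0],[-25,0,-30,0,0,0,0],[-25,0,-70,0,0,0,0],[-25,0,-90,0,0,0,0],[-25,0,-90,0,0,0,0]]]'
python3 - <<'E'
from h import *
d=grab('wrist','w8.png');f=d['frame'][60:260,160:400];cv2.imwrite('pics/w8c.png',cv2.resize(f,None,fx=3,fy=3)[:,:,::-1])
E
```

```text
t: 16.85
ee_pos: [588.9, 104.9, 126.8]
orientation: [2.242, 2.196, 0.008]
ft_force: [0.5, 0.1, -0.3]
width: 0.6
grasp_force: 0.0
```

View pics/w8c.png

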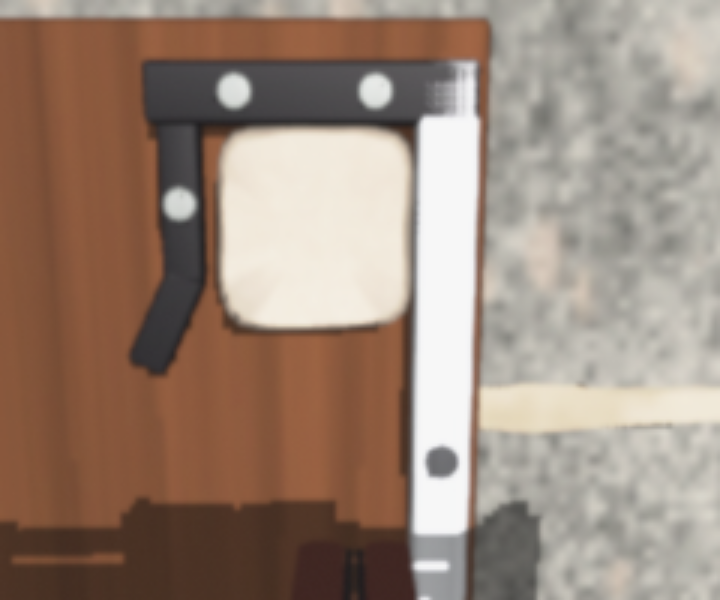

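The blank sits at crop (218–412, 125–330), against the stop edge (row 124) and next to the rail (column 416). I'll put a number on the rail gap.

Run:
```python
from h import *
d=grab('wrist')
g=cv2.cvtColor(d['frame'],cv2.COLOR_RGB2GRAY)
for r in(115,125,135,145):print(r,g[r,226:236].tolist(),g[r,292:303].tolist())
for z in (20,28):
  print(z,ray(d,[[232.5,125],[297,125],[265,102.5],[265,169]],z)[:,:2].round(1).tolist())
print('rail z22',ray(d,[[299.3,105],[299,125],[298.3,200]],22)[:,:2].round(1).tolist(),'stop z22',ray(d,[265,101.5],22)[0,:2].round(1))
```

```text
115 [68, 53, 40, 58, 91, 103, 106, 109, 124, 160] [233, 232, 232, 231, 228, 217, 194, 156, 115, 135, 216]
125 [134, 76, 44, 48, 79, 98, 99, 84, 103, 157] [233, 233, 233, 232, 229, 212, 182, 150, 121, 152, 225]
135 [68, 59, 46, 42, 67, 94, 97, 79, 90, 145] [234, 234, 234, 231, 215, 185, 157, 125, 111, 160, 230]
145 [63, 60, 50, 40, 60, 91, 96, 79, 94, 150] [234, 234, 235, 232, 221, 192, 159, 120, 126, 191, 237]
20 [[557.6, 170.7], [602.8, 169.7], [580.8, 185.2], [579.4, 139.3]]
28 [[558.6, 170.8], [602.3, 169.9], [581.1, 184.9], [579.7, 140.4]]
rail z22 [[604.3, 183.0], [604.1, 169.7], [603.2, 116.3]] stop z22 [580.9 185.8]
```

The offset from blank edge to rail edge is 1.7 mm. It was 1.8 mm when contact was confirmed by force, so the blank is still touching the rail. The hand is clear, so I'm handing in.

```bash
python3 -c "
from workcell import ctrl;print(ctrl.close_job())"
```

```text
the job is handed in; nothing more can be done
None
```

The blank was pushed to the rail and slid along it into the corner pocket until it met the end stop; the last view shows it touching the rail and stop, nothing else was touched, and I handed the job in at about 17 s with the hand clear.

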